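Lock the refill canisters into the childproof rack

TASK

The childproof canister rack stands locked and empty. Flip its red cam lever fully open, draw the lock bar right back by its orange knob, and stand every refill canister upright in a pocket of its own, right down on the pocket's floor. Then push the bar home over their tops as far as it goes, and flip the lever over centre until it is shut, so that the bar is clamped; leave all the other things where they stand.

Things in the scene. Friction and masses are not known exactly. Their poses are not given: they have to be found in the camera images.
- rack: wooden childproof canister rack, fixed to the table; origin on the table under the clamp's front; its x axis points from the clamp to the row of four pockets, y runs along the row, z up. Pocket block 66 x 288 x 34 mm (x, y, z) centred at x = 60 mm. Dark steel clamp collar 44 x 56 x 42 mm (x, y, z) centred at (-50, 0, 79) mm, on an upright
- pocket0 (a point): centre of the mouth of pocket 0 of 4, on the block's top, 34 mm above the table; a round pocket 45 mm across and 26 mm deep, flat floor, so a seated canister's underside is 26 mm below this point; pockets are 72 mm apart along the rack's y, pocket0 at its -y end
- pocket1 (a point): centre of the mouth of pocket 1 of 4, on the block's top, 34 mm above the table; a round pocket 45 mm across and 26 mm deep, flat floor, so a seated canister's underside is 26 mm below this point; pockets are 72 mm apart along the rack's y, pocket0 at its -y end
- pocket2 (a point): centre of the mouth of pocket 2 of 4, on the block's top, 34 mm above the table; a round pocket 45 mm across and 26 mm deep, flat floor, so a seated canister's underside is 26 mm below this point; pockets are 72 mm apart along the rack's y, pocket0 at its -y end
- pocket3 (a point): centre of the mouth of pocket 3 of 4, on the block's top, 34 mm above the table; a round pocket 45 mm across and 26 mm deep, flat floor, so a seated canister's underside is 26 mm below this point; pockets are 72 mm apart along the rack's y, pocket0 at its -y end
- lockbar (a joint): slide of the aluminium lock bar (m): 0 = home, against its front stop, cross bar straight above the pocket row; grows to 0.062 (back stop) as it is drawn back along the rack's -x, clear of the pockets. Moves with about 2 N when unclamped; held fast (30 N or more) by the shut lever. Starts clamped somewhere from 0 to 0.03
- bar_knob (a point): middle of the upright orange knob at the middle of the lock bar: 20 mm diameter, from 86 to 116 mm above the table; this point is at 101 mm and moves with the bar
- lever (a joint): hinge of the red cam lever (rad), vertical axis: 0 = shut, 1.35 = fully open, turning clockwise seen from above. Shut, it points along the rack's -x, splayed 25 degrees to +y. Stiff from 0.95 to 0.30 (up to 0.55 N m, about 7 N near the tip); 0.30 is dead centre: below it snaps shut, above it springs open to about 0.95; above 0.95 it turns freely, stays where left, and the tube is loose
- lever_pivot (a point): point on the lever's hinge axis, beside the collar, at mid-height of the lever, 79 mm above the table
- lever_tip (a point): centre of the top of the round tip (16 mm diameter) of the lever, 80 mm from the pivot and 92 mm above the table. The arm of the lever is 10 mm thick across and 20 mm tall (69 to 89 mm above the table), the tip 26 mm tall
- can_green: refill canister, green band and cap, 40 mm diameter up to 46 mm, then a narrow cap (26 mm), 56 mm tall in all, about 120 g, weight low down; upright at the start; origin at the centre of its underside, z along its axis to the cap; may be absent
- can_red: refill canister, red band and cap, 40 mm diameter up to 46 mm, then a narrow cap (26 mm), 56 mm tall in all, about 120 g, weight low down; upright at the start; origin at the centre of its underside, z along its axis to the cap; may be absent
- can_white: refill canister, white band and cap, 40 mm diameter up to 46 mm, then a narrow cap (26 mm), 56 mm tall in all, about 120 g, weight low down; upright at the start; origin at the centre of its underside, z along its axis to the cap; may be absent
- can_blue: refill canister, blue band and cap, 40 mm diameter up to 46 mm, then a narrow cap (26 mm), 56 mm tall in all, about 120 g, weight low down; upright at the start; origin at the centre of its underside, z along its axis to the cap; may be absent
- soap: yellow bar of soap, 85 x 55 x 26 mm; bystander; origin under its centre
- scrub_brush: brush lying on the table; bystander; origin under its middle
- pot_vase: white ceramic bowl, 90 mm across, 80 mm tall; bystander
- headlamp: lime and black headlamp, 75 x 60 x 52 mm; bystander
- bar_mid (a point): middle of the top of the lock bar's cross bar, 86 mm above the table; the cross bar is 262 mm along the rack's y, 16 along x, 14 tall. Its underside is at 72 mm; seated canisters' tops are at 64 mm, one standing on the block is in its way. A tube, 20 mm diameter, runs back 152 mm from it at 79 mm height through the clamp
- clothes_peg: wooden clothes peg lying on the table, 75 x 12 x 12 mm; bystander; origin under its middle

How it is judged:
On the way, in this order (a step that is already met when the one before it is completed fails the run):
1. the cam lever is flipped open (value of joint lever above 1 rad), for 0.2 s.
2. the lock bar is drawn right back (value of joint lockbar above 0.055 m), for 0.2 s.
3. every canister stands in a pocket (((horizontal distance between can_green and pocket0 below 0.007 m and z of can_green in the frame of pocket0 below -0.022 m) or (horizontal distance between can_green and pocket1 below 0.007 m and z of can_green in the frame of pocket1 below -0.022 m) or (horizontal distance between can_green and pocket2 below 0.007 m and z of can_green in the frame of pocket2 below -0.022 m) or (horizontal distance between can_green and pocket3 below 0.007 m and z of can_green in the frame of pocket3 below -0.022 m)) and angle between each of can_green, can_red, can_white, can_blue's own z axis and vertical below 0.15 rad and ((horizontal distance between can_red and pocket0 below 0.007 m and z of can_red in the frame of pocket0 below -0.022 m) or (horizontal distance between can_red and pocket1 below 0.007 m and z of can_red in the frame of pocket1 below -0.022 m) or (horizontal distance between can_red and pocket2 below 0.007 m and z of can_red in the frame of pocket2 below -0.022 m) or (horizontal distance between can_red and pocket3 below 0.007 m and z of can_red in the frame of pocket3 below -0.022 m)) and ((horizontal distance between can_white and pocket0 below 0.007 m and z of can_white in the frame of pocket0 below -0.022 m) or (horizontal distance between can_white and pocket1 below 0.007 m and z of can_white in the frame of pocket1 below -0.022 m) or (horizontal distance between can_white and pocket2 below 0.007 m and z of can_white in the frame of pocket2 below -0.022 m) or (horizontal distance between can_white and pocket3 below 0.007 m and z of can_white in the frame of pocket3 below -0.022 m)) and ((horizontal distance between can_blue and pocket0 below 0.007 m and z of can_blue in the frame of pocket0 below -0.022 m) or (horizontal distance between can_blue and pocket1 below 0.007 m and z of can_blue in the frame of pocket1 below -0.022 m) or (horizontal distance between can_blue and pocket2 below 0.007 m and z of can_blue in the frame of pocket2 below -0.022 m) or (horizontal distance between can_blue and pocket3 below 0.007 m and z of can_blue in the frame of pocket3 below -0.022 m))), for 0.3 s.
4. the lock bar is pushed home (value of joint lockbar below 0.004 m), for 0.2 s.
5. the cam lever is flipped over centre and shut (value of joint lever below 0.12 rad), for 0.2 s.
At the end, for the whole second after the job is handed in: every canister present stands upright (within 0.15 rad) in a pocket of its own, within 7 mm of its axis and within 4 mm of its floor, at rest; the lock bar is within 4 mm of its front stop; the lever is shut, below 0.12 rad (all of step 3 and value of joint lockbar below 0.004 m and value of joint lever below 0.12 rad and linear speed of each of can_green, can_red, can_white, can_blue below 0.03 m/s); the robot touches nothing.
It fails at once if one of the other things (soap, brush, bowl, headlamp, clothes peg) is shifted by more than 30 mm (distance of any of soap, scrub_brush, pot_vase, headlamp, clothes_peg from where it was at the start of the episode above 0.03 m).
Of can_green, can_red, can_white, can_blue only 3 to 4 are there at a start; the rules pass over those that are not, and their reading is None.
At some moment in a run one of can_green, can_red, can_white, can_blue may be knocked a few centimetres aside while the robot is not near it.
It also fails if it takes over 200 s, if anything falls off the work surface, if the arm or the gripper's body presses on something with over 40 N, if the wrist force passes 120 N, or if a joint passes its speed limit or range.

ROBOT

A 7-joint arm with a two-finger parallel gripper is mounted at the origin on the work surface. World frame = base frame: x ahead of the robot, y to its left, z up, the work surface at z = 0. Lengths are in m, angles in rad, forces in N, time in s.
With the tool pointing down it reaches from about 0.35 to 0.9 m from the base axis. Payload 8.1 kg.
Tool frame: the origin (TCP) lies at the very end of the fingers, on their centre line; the grasp point (between the pads) lies 19 mm behind it; z points along the fingers, y is the line along which they close (so a half turn about z gives the same grasp; the last joint's range is limited). The gripper opens to 92 mm and grips with 3 to 60 N. Pads are 19 mm wide; open, the fingers measure 130 mm over their backs; the gripper's body (75 mm by 190 mm) begins 47 mm behind the grasp point.
Start: joints at [-1.39, 0.434, 0.025, 1.573, -0.012, 1.134, -0.075], TCP at [0.175, 0.6, 0.227] pointing down, gripper open.
Joint ranges: [-2.62, 2.62], [-0.44, 2.09], [-1.27, 1.32], [0.08, 2.57], [-1.32, 4.46], [0.12, 2], [-2.74, 2.74]. Speed limits (rad/s): [2.22, 2.22, 3.01, 3.01, 3.14, 3.14, 3.14].

INTERFACE

Orientations are given as a unit quaternion [x, y, z, w].
In Python, from station import env, viewer, job, spotter gives the robot as it stands.
- The arm moves only by the tool apply_moves, never from a script. Its argument "commands" is a list of rows, each a list of 7 numbers: the opening, from 0 (shut) to 1 (fully open), then the shift along the tool's x, y, z in m, then the turn, a rotation vector about the tool's x, y, z in degrees. A call has exactly 10 rows; each row is the pose to reach, as a shift and turn from the pose commanded when the call began, along the tool's axes at that moment; what a row does not reach only later rows make up. A row lasts 1/10 s, in which the tool goes at most 50 mm and 8.59 degrees, less where a joint would pass 70% of its speed; a pose out of reach is approached as far as the arm can. A call with a gripper value outside its range is refused whole. The fingers move at their own pace and stop on an object; the grip force is fixed at half the most. Time passes only in rows, so rows that repeat a pose let the fingers close, or fill a call up. It gives the time, the measured TCP pose, the force, the opening and the grip force at its end, in the units of the state.
- env.state(): the state, without advancing time (a new reading comes with each control period).
- viewer.get_image(name): name is "scene" or "top" or "wrist"; returns a dict with "image" (480x640x3 uint8, blue, green, red), "fov_y" (degrees; the focal length in pixels is half the picture's height over the tangent of half this angle, whatever the lens; pixels are square), "cx", "cy" (the principal point, pixels), "k1" (the pictures are not rectified: a ray, as slopes to the right and down, at radius r is drawn at 1 + k1 r^2 times it, then the intrinsics apply), "camera_from_world" (4x4, takes a point from world to camera coordinates); the wrist camera has in their place "hand_eye" (4x4, takes a point from camera to tool coordinates, whose origin is the TCP and whose axes are the flange's). Camera axes: x right, y up, looking along -z (the intrinsics and any distortion apply to the point x, -y, -z); pixel columns grow to the right and rows downward; lengths in m; the calibration is good to about 2 mm. A picture is of the moment at which its call begins: read the wrist's pose just before it. There is no depth.
- job.sign_off(): hands the job in; it is judged then, once.
Trained networks look in the newest picture that a camera, given by its name, has taken for a name from the list of things; names that differ only in an ending like _2 or _b are one class to them, and where a whole thing is asked for, a point or a joint stands for the part that bears it (a point fixed in the world has none). Each returns a list of dicts, best first, with "score" (0 to 1); they miss things now and then, are a little off and sometimes report something else, mostly with a low value. They report only what shows in the picture. A call takes as long as a camera call.
- spotter.search_frame(camera, label): "point" ([x, y, z] in m, in the coordinates of the camera as it stood for that picture, good to about 4 mm: the middle of the surface that is visible of it).
- spotter.place_of(camera, label): "point" ([x, y, z] in m, in the coordinates of the camera as it stood for that picture, good to about 4 mm: a listed point, or the origin of a listed thing).
The state is a dict: "t": time; "joint_pos": joint angles; "dq": joint speeds; "joint_efforts": joint torques, N m; "tool_pos": TCP position; "tcp_rot": TCP orientation; "contact_force": force on the tool from outside, world axes, zero at the start; "ft_torque": the same for the moment, N m; "grip_width": finger opening in m; "finger_force": force on a finger pad.
Only numpy, scipy, OpenCV 4.12 (cv2) and the standard library are available. Lean on these libraries where they do the work, as an engineer would, in place of code of your own. Each camera call takes 0.05 s, during which the arm holds its last target. There are 200 camera calls.

## Working session

There is one attempt and no reset: what is moved stays moved. The work goes in short steps, Python scripts to look and compute and a tool call to move; the robot and the scene stay as the last step left them, time stands still between calls to the robot, and variables do not carry over. Pictures are saved under pics/ and viewed, at most 14 in all, crops included, and the job is handed in when it is done.

Besides the shell and the picture viewer there is one more tool, called after "Call:" by a JSON object that holds its "name" and its "arguments". apply_moves: Moves the arm, as the interface text tells. Its arguments: {"type":"object","properties":{"commands":{"type":"array"}},"required":["commands"]}

```bash
mkdir -p pics
cat > h.py <<'E'
import numpy as np, cv2
from station import env, viewer, job, spotter
from scipy.spatial.transform import Rotation as R
def cam2world(im,st):
    if 'camera_from_world' in im: return np.linalg.inv(np.array(im['camera_from_world']))
    T=np.eye(4);T[:3,:3]=R.from_quat(st['tcp_rot']).as_matrix();T[:3,3]=st['tool_pos']
    return T@np.array(im['hand_eye'])
def snap(name,save=None):
    st=env.state(); im=viewer.get_image(name)
    if save: cv2.imwrite('pics/'+save,im['image'])
    return im,cam2world(im,st)
def find(cam,T,label,f='place_of',n=2):
    out=[]
    for d in getattr(spotter,f)(cam,label)[:n]:
        p=T@np.append(d['point'],1); out.append((round(d['score'],2),np.round(p[:3],4)))
    return out
def pix(im,T,uv,z):
    f=240/np.tan(np.radians(im['fov_y'])/2)
    d=np.array([(uv[0]-im['cx'])/f,(uv[1]-im['cy'])/f]);s=d.copy()
    for _ in range(20): s=d/(1+im['k1']*(s@s))
    r=T[:3,:3]@np.array([s[0],-s[1],-1]); o=T[:3,3]
    return o+r*(z-o[2])/r[2]
def proj(im,T,p):
    q=np.linalg.inv(T)@np.append(p,1); s=np.array([q[0],-q[1]])/-q[2]
    f=240/np.tan(np.radians(im['fov_y'])/2)
    s=s*(1+im['k1']*(s@s)); return s*f+[im['cx'],im['cy']]
E
python3 - <<'E'
from h import *
print(env.state())
names='rack pocket0 pocket1 pocket2 pocket3 bar_knob bar_mid lever_pivot lever_tip can_green can_red can_white can_blue soap scrub_brush pot_vase headlamp clothes_peg'.split()
for c in('top','scene'):
    im,T=snap(c,c+'0.png'); print(c,T[:3,3])
    for n in names: print(n,*find(c,T,n))
E
```

```text
{'t': 0.0, 'joint_pos': array([-1.38960522,  0.43520556,  0.02497783,  1.57411418, -0.0115811 ,
        1.13399646, -0.07511306]), 'dq': array([-7.33992751e-05, -1.18101361e-04, -9.90218429e-04,  4.49472871e-04,
        1.14951420e-04,  4.09488349e-04,  9.95926971e-05]), 'joint_efforts': array([ 3.14320380e-05, -6.67850089e+01,  9.85361561e-01, -3.14475453e+01,
       -6.04773313e-02,  4.26092441e-02,  1.62967826e-04]), 'tool_pos': array([0.1749172 , 0.59948225, 0.22594926]), 'tcp_rot': array([ 1.41459147e-01,  9.89943779e-01, -7.88843504e-04, -3.08875116e-05]), 'contact_force': array([ 0.05049287,  0.25048634, -0.75039852]), 'ft_torque': array([-0.0121619 , -0.01599091,  0.01174706]), 'finger_force': 0.0, 'grip_width': 0.0916305289445506}
top [ 0.32268503 -0.00701492  1.03574475]
rack (0.65, array([ 0.5681, -0.0104,  0.0027]))
pocket0 (0.86, array([ 0.6269, -0.0419,  0.0388])) (0.8, array([ 0.6381, -0.1131,  0.0371]))
pocket1 (0.86, array([ 0.6269, -0.0419,  0.0388])) (0.8, array([ 0.6381, -0.1131,  0.0371]))
pocket2 (0.86, array([ 0.6269, -0.0419,  0.0388])) (0.8, array([ 0.6381, -
[... 1515 characters left out ...]
0035,  0.0884])) (0.29, array([ 0.623 , -0.0044,  0.101 ]))
lever_pivot (0.79, array([0.5151, 0.0325, 0.0793]))
lever_tip (0.65, array([0.4413, 0.0599, 0.0953])) (0.52, array([0.6197, 0.1037, 0.0302]))
can_green (0.45, array([0.452 , 0.269 , 0.0033]))
can_red (0.65, array([ 0.4114, -0.1562,  0.0013])) (0.58, array([0.5917, 0.3321, 0.0023]))
can_white (0.65, array([ 0.4682, -0.2944,  0.0022]))
can_blue (0.81, array([ 0.5927, -0.3303, -0.0007])) (0.44, array([0.4193, 0.4511, 0.0012]))
soap (0.57, array([0.416 , 0.4491, 0.001 ]))
scrub_brush (0.65, array([ 0.3681, -0.4498,  0.0007]))
pot_vase
headlamp (0.85, array([0.5966, 0.4678, 0.004 ]))
clothes_peg (0.52, array([ 0.4132, -0.1535,  0.001 ]))
```

View pics/top0.png

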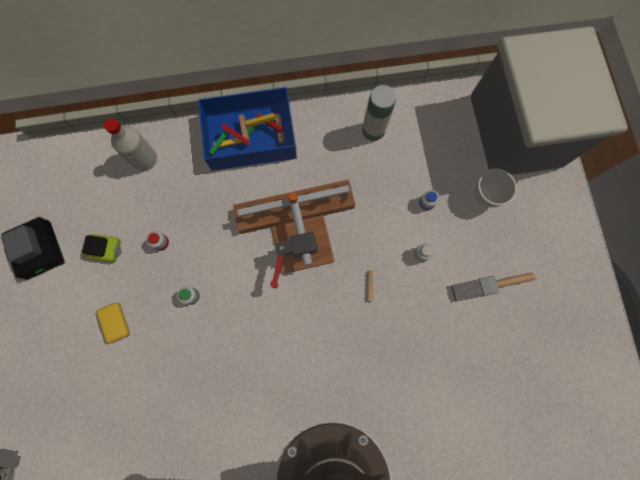

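View pics/scene0.png

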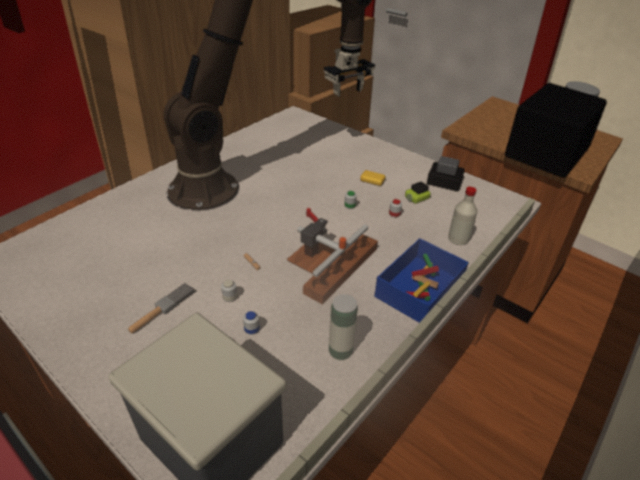

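Run:
```python
from h import *
for c in('top','scene'):
    im,T=snap(c)
    print(c)
    for n in ['pocket0']: print(*find(c,T,n,n=6))
    for n in 'bar_knob bar_mid lever_pivot lever_tip rack can_green can_red can_white can_blue'.split(): print(n,*find(c,T,n))
```

```text
top
(0.81, array([ 0.6359, -0.1113,  0.0354])) (0.65, array([0.6218, 0.0328, 0.0334])) (0.63, array([ 0.627 , -0.0405,  0.0353])) (0.63, array([0.6221, 0.1037, 0.0354]))
bar_knob (0.74, array([ 0.6251, -0.0023,  0.1015]))
bar_mid (0.9, array([ 0.6236, -0.0046,  0.0847]))
lever_pivot (0.91, array([0.5146, 0.0381, 0.0755]))
lever_tip (0.72, array([0.442 , 0.067 , 0.0945])) (0.3, array([0.622 , 0.1016, 0.0379]))
rack (0.68, array([ 0.568 , -0.0101,  0.0036]))
can_green (0.9, array([0.4544, 0.2721, 0.0013])) (0.58, array([ 0.3706, -0.4447,  0.0006]))
can_red (0.82, array([5.841e-01, 3.328e-01, 4.000e-04]))
can_white (0.63, array([ 0.4673, -0.2924,  0.0023]))
can_blue (0.82, array([ 5.956e-01, -3.283e-01,  3.000e-04])) (0.25, array([ 0.6269, -0.0413,  0.0319]))
scene
(0.91, array([ 0.6401, -0.1159,  0.0312])) (0.77, array([0.6265, 0.0295, 0.0315])) (0.63, array([ 0.6276, -0.0431,  0.0329])) (0.27, array([ 5.908e-01, -3.305e-01, -4.000e-04])) (0.24, array([0.4406, 0.0622, 0.0952]))
bar_knob (0.68, array([ 0.5741, -0.0134, -0.0036])) (0.61, array([ 0.6215, -0.0078,  0.1013]))
bar_mid (0.79, array([ 0.6239, -0.0074,  0.0892])) (0.65, array([ 0.6249, -0.0065,  0.098 ]))
lever_pivot (0.89, array([0.5145, 0.0333, 0.0804]))
lever_tip (0.63, array([ 0.6252, -0.0073,  0.1003])) (0.61, array([0.4426, 0.0625, 0.0974]))
rack (0.61, array([ 0.5716, -0.0111, -0.0013]))
can_green (0.51, array([0.5136, 0.0336, 0.0804])) (0.49, array([ 4.667e-01, -2.952e-01,  2.000e-04]))
can_red (0.65, array([5.913e-01, 3.288e-01, 1.000e-04]))
can_white (0.62, array([ 0.4651, -0.295 ,  0.0011]))
can_blue (0.7, array([ 0.5928, -0.3295,  0.0024]))
```

The top view shows the rack near (295,215), the knob at (293,197), and the red lever shut with its tip at (275,284). The four canisters are green (187,296), red (157,241), white (425,252) and blue (429,200). The detections agree with this. Next I'll add a move planner and fix the rack frame.

```bash
cat >> h.py <<'E'
def plan(p,yaw,st=None):
    """shift (mm) in tool axes and turn (deg) to bring TCP to p, pointing down, tool y along world direction yaw+90 (deg)"""
    st=st or env.state(); r0=R.from_quat(st['tcp_rot'])
    best=None
    for k in (0,180):
        rt=R.from_euler('z',yaw+k,degrees=True)*R.from_matrix(np.diag([1,-1,-1.]))
        d=(r0.inv()*rt).as_rotvec(degrees=True)
        if best is None or np.linalg.norm(d)<np.linalg.norm(best): best=d
    return np.round(r0.inv().apply(np.array(p)-st['tool_pos'])*1000,1),np.round(best,1)
E
python3 - <<'E'
from h import *
im,T=snap('top')
# knob/lever tip colour centroids in top image
hsv=cv2.cvtColor(im['image'],cv2.COLOR_BGR2HSV)
print(plan([.50,.0,.30],4.5))
E
```

```text
(array([-480. , -485. ,  -73.3]), array([  0. ,   0. , -20.8]))
```

Call:
{"name": "apply_moves", "arguments": {"commands": [[1,0,0,-0.07,0,0,0],[1,-0.04,-0.04,-0.073,0,0,-8],[1,-0.08,-0.08,-0.073,0,0,-16],[1,-0.115,-0.115,-0.073,0,0,-20.8],[1,-0.15,-0.15,-0.073,0,0,-20.8],[1,-0.185,-0.185,-0.073,0,0,-20.8],[1,-0.22,-0.22,-0.073,0,0,-20.8],[1,-0.255,-0.255,-0.073,0,0,-20.8],[1,-0.29,-0.29,-0.073,0,0,-20.8],[1,-0.325,-0.325,-0.073,0,0,-20.8]]}}

```text
t: 4.05
tool_pos: [0.3902, 0.2068, 0.3001]
tcp_rot: [-0.04, 0.999, 0.0, 0.0]
contact_force: [0.8, 1.1, 0.1]
grip_width: 0.0919
finger_force: 0.0
```

Run:
```python
from h import *
s=env.state();print(s['tool_pos'],R.from_quat(s['tcp_rot']).as_matrix().round(3),s['joint_pos'])
print(plan([.48,.0,.30],4.5))
```

```text
[0.39020509 0.20682668 0.30012926] [[-0.997 -0.079  0.001]
 [-0.079  0.997  0.001]
 [-0.001  0.001 -1.   ]] [-0.8035298   0.06201579  0.20916542  1.88931416 -0.01418283  1.19046566
  1.06052435]
(array([ -73.1, -213.3,    0. ]), array([0. , 0.1, 0. ]))
```

Call:
{"name": "apply_moves", "arguments": {"commands": [[0,-0.015,-0.043,0,0,0,0],[0,-0.03,-0.086,0,0,0,0],[0,-0.044,-0.128,0,0,0,0],[0,-0.058,-0.17,0,0,0,0],[0,-0.073,-0.213,0,0,0,0],[0,-0.073,-0.213,0,0,0,0],[0,-0.073,-0.213,0,0,0,0],[0,-0.073,-0.213,0,0,0,0],[0,-0.073,-0.213,0,0,0,0],[0,-0.073,-0.213,0,0,0,0]]}}

```text
t: 5.05
tool_pos: [0.4789, 0.0033, 0.2998]
tcp_rot: [-0.041, 0.999, 0.0, 0.0]
contact_force: [-0.3, -0.5, 0.0]
grip_width: 0.0164
finger_force: 0.0
```

Run:
```python
from h import *
s=env.state();print(s['tool_pos'])
im,T=snap('wrist','w1.png'); print(T[:3])
for n in 'pocket0 bar_knob bar_mid lever_pivot lever_tip rack'.split(): print(n,*find('wrist',T,n,n=4))
```

```text
[0.47894846 0.0032617  0.29975364]
[[-8.09046902e-02 -9.56217662e-01 -2.81251160e-01  4.01790378e-01]
 [ 9.96721673e-01 -7.77813026e-02 -2.22704961e-02 -2.55240520e-03]
 [-5.80639848e-04 -2.82130914e-01  9.59375740e-01  4.58203178e-01]]
pocket0 (0.69, array([0.6254, 0.0328, 0.0354]))
bar_knob
bar_mid (0.81, array([ 0.6256, -0.002 ,  0.0862])) (0.47, array([ 0.4483,  0.2682, -0.0008]))
lever_pivot (0.84, array([0.5158, 0.0376, 0.0767]))
lever_tip (0.8, array([0.4396, 0.0631, 0.0934]))
rack (0.69, array([ 0.5696, -0.0099, -0.0021]))
```

View pics/w1.png

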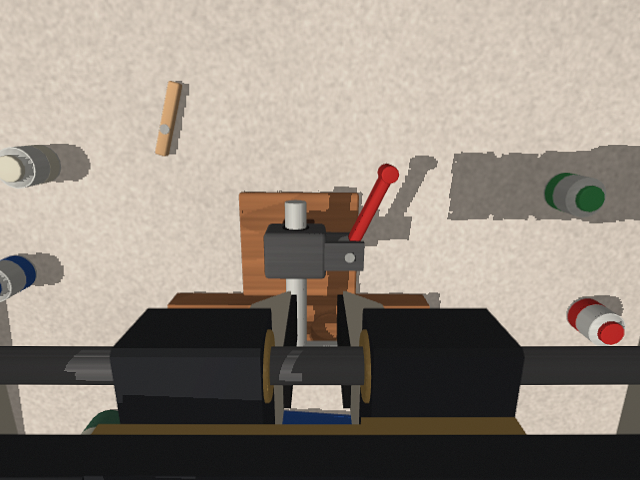

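The wrist view shows the lever tip at (388,173), its pivot at (349,258), the tube end at (295,208), and the collar's back top edge running from (265,226) to (325,226).

Run:
```python
from h import *
im,T=snap('wrist'); g=lambda u,v,z:pix(im,T,(u,v),z)
tip=g(388,173,.092);pv=g(349,258,.09);print('tip',tip,'piv',pv,np.linalg.norm((tip-pv)[:2]),'lever ang',np.degrees(np.arctan2(*(tip-pv)[1::-1])))
a=g(265,226,.1);b=g(325,226,.1);print('collar back',a,b,np.linalg.norm(a-b),np.degrees(np.arctan2(b[1]-a[1],b[0]-a[0]))-90)
print('tube',g(295,203,.085),g(299,330,.089))
for c in('top','scene'):
    im,T=snap(c)
    print(c,*find(c,T,'pocket0',n=4),'|',find(c,T,'bar_mid',n=1),find(c,T,'lever_tip',n=1))
print(plan([.43,.03,.15],4.5))
```

```text
tip [0.4389439 0.0611578 0.092    ] piv [0.51910552 0.03553494 0.09      ] 0.08415708551265529 lever ang 162.27404304619589
collar back [ 0.49242514 -0.04186245  0.1       ] [0.4882615  0.01055077 0.1       ] 0.05257834510720822 4.541958986813512
tube [ 0.47283761 -0.01753983  0.085     ] [ 0.59658745 -0.00543693  0.089     ]
top (0.63, array([ 0.6363, -0.1148,  0.0356])) | [] []
scene (0.85, array([0.6193, 0.0996, 0.0291])) (0.76, array([ 0.6286, -0.0406,  0.0335])) (0.6, array([ 0.6395, -0.1125,  0.0335])) (0.58, array([0.6263, 0.0296, 0.0318])) | [(0.63, array([ 0.6255, -0.0087,  0.086 ]))] [(0.55, array([0.4393, 0.0584, 0.0922]))]
(array([ 46.8,  31.6, 149.7]), array([ 0., -0.,  0.]))
```

```bash
cat >> h.py <<'E'
YAW=4.7; O=np.array([.5687,-.0104]); PIV=np.array([.5165,.0360])
Rk=R.from_euler('z',YAW,degrees=True).as_matrix()[:2,:2]
def lever(th,r,gap,side=1,hx=10,hy=19):
    """finger centre (world xy) touching lever opened by th (side 1: opening push, -1: closing push) at radius r, off by gap"""
    u=np.radians(155)-th; n=u-np.pi/2
    U=np.array([np.cos(u),np.sin(u)]);N=np.array([np.cos(n),np.sin(n)])
    h=5+hx*abs(N[0])+hy*abs(N[1])+gap
    return PIV+Rk@(r*U-side*h*N)
E
python3 - <<'E'
from h import *
print('start',plan([*lever(0,.066*1e0,0.01),.1][:3],YAW) if 0 else '')
L=lambda th,g:lever(th,.066,g,1,.010,.019) 
import h
def lv(th,g,side=1):
    u=np.radians(155)-th;n=u-np.pi/2;U=np.array([np.cos(u),np.sin(u)]);N=np.array([np.cos(n),np.sin(n)])
    return PIV+Rk@(.066*U-side*(.005+.010*abs(N[0])+.019*abs(N[1])+g)*N)
s=lv(0,.012);print(s,plan([*s,.074],YAW))
st=env.state();st=dict(st);st['tool_pos']=np.array([*s,.074]);st['tcp_rot']=(R.from_euler('z',180+YAW,degrees=True)*R.from_matrix(np.diag([1,-1,-1.]))).as_quat()
for th in np.linspace(0,1.3,10): print(round(th,2),plan([*lv(th,-.001),.074],YAW,st)[0])
E
```

```text
start 
[0.44126103 0.02283965] (array([ 36.1,  23.6, 225.7]), array([ 0. , -0. , -0.2]))
0.0 [-5.5 11.8  0. ]
0.14 [-7. 22.  0.]
0.29 [-10.2  32.1   0. ]
0.43 [-15.2  42.    0. ]
0.58 [-22.1  51.1   0. ]
0.72 [-30.6  59.1   0. ]
0.87 [-40.6  65.7   0. ]
1.01 [-51.8  70.4   0. ]
1.16 [-63.1  73.2   0. ]
1.3 [-70.2  74.8   0. ]
```

Call:
{"name": "apply_moves", "arguments": {"commands": [[0,0.018,0.012,0.03,0,0,0],[0,0.036,0.0235,0.07,0,0,0],[0,0.036,0.0235,0.11,0,0,0],[0,0.036,0.0235,0.15,0,0,0],[0,0.036,0.0235,0.19,0,0,0],[0,0.036,0.0235,0.21,0,0,0],[0,0.036,0.0235,0.2255,0,0,0],[0,0.036,0.0235,0.2255,0,0,0],[0,0.036,0.0235,0.2255,0,0,0],[0,0.036,0.0235,0.2255,0,0,0]]}}

```text
t: 6.85
tool_pos: [0.4422, 0.0229, 0.0751]
tcp_rot: [-0.04, 0.999, 0.0, 0.001]
contact_force: [0.1, 0.7, 0.2]
grip_width: 0.0007
finger_force: 0.0
```

Call:
{"name": "apply_moves", "arguments": {"commands": [[0,-0.0055,0.012,0,0,0,0],[0,-0.007,0.022,0,0,0,0],[0,-0.01,0.032,0,0,0,0],[0,-0.015,0.042,0,0,0,0],[0,-0.022,0.051,0,0,0,0],[0,-0.0305,0.059,0,0,0,0],[0,-0.0405,0.0655,0,0,0,0],[0,-0.052,0.0705,0,0,0,0],[0,-0.063,0.073,0,0,0,0],[0,-0.07,0.075,0,0,0,0]]}}

```text
t: 7.85
tool_pos: [0.5062, 0.1042, 0.0744]
tcp_rot: [-0.04, 0.999, 0.0, 0.0]
contact_force: [-1.8, -0.1, 0.7]
grip_width: 0.0006
finger_force: 0.6
```

Run:
```python
from h import *
s=env.state();print(s['tool_pos'],s['contact_force'],s['grip_width'],s['t'])
im,T=snap('wrist','w2.png')
for c in('top','scene','wrist'):
    if c!='wrist': im,T=snap(c)
    print(c,[find(c,T,n,n=1) for n in('lever_tip','lever_pivot','bar_knob')])
```

```text
[0.50616967 0.10415509 0.07436225] [-1.77071824 -0.1276698   0.73215589] 0.0005832347836869642 7.85
top [[(0.65, array([ 0.5944, -0.3296, -0.0049]))], [(0.33, array([ 0.6268, -0.0393,  0.0366]))], [(0.7, array([ 0.6283, -0.0014,  0.1017]))]]
scene [[(0.65, array([0.5287, 0.1123, 0.0928]))], [(0.67, array([0.5114, 0.0298, 0.0795]))], [(0.57, array([ 0.6223, -0.0046,  0.0991]))]]
wrist [[], [(0.57, array([ 1.1066, -0.8184,  0.8246]))], []]
```

View pics/w2.png

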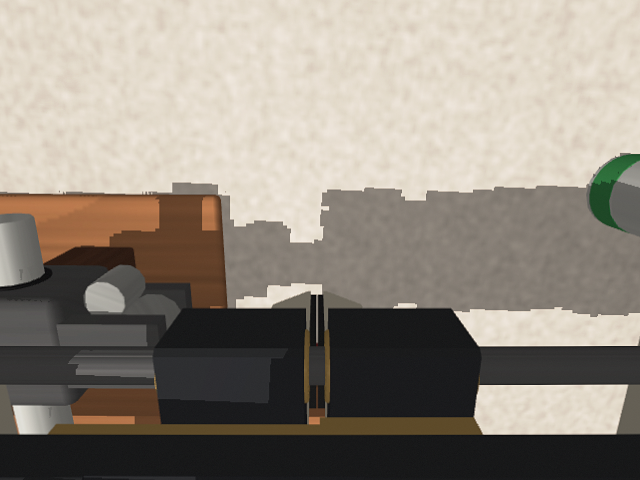

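Lever is fully open: the tip is at about (0.529,0.112) in the scene camera. Next I'll back off and go to the knob.

Call:
{"name": "apply_moves", "arguments": {"commands": [[0,0.015,0.0,0,0,0,0],[0,0.02,0.0,-0.04,0,0,0],[0.3,0.01,0.0,-0.085,0,0,0],[0.6,-0.03,-0.03,-0.1,0,0,0],[0.6,-0.06,-0.06,-0.1,0,0,0],[0.6,-0.09,-0.095,-0.1,0,0,0],[0.6,-0.11,-0.117,-0.09,0,0,0],[0.6,-0.11,-0.117,-0.05,0,0,0],[0.6,-0.11,-0.117,-0.018,0,0,0],[0.6,-0.11,-0.117,-0.018,0,0,0]]}}

```text
t: 9.45
tool_pos: [0.6222, -0.0054, 0.0889]
tcp_rot: [-0.039, 0.999, -0.0, -0.003]
contact_force: [-0.6, 0.0, -0.1]
grip_width: 0.0545
finger_force: 0.0
```

Call:
{"name": "apply_moves", "arguments": {"commands": [[0,0,0,0,0,0,0],[0,0,0,0,0,0,0],[0,0,0,0,0,0,0],[0,0,0,0,0,0,0],[0,0,0,0,0,0,0],[0,0,0,0,0,0,0],[0,0,0,0,0,0,0],[0,0,0,0,0,0,0],[0,0,0,0,0,0,0],[0,0,0,0,0,0,0]]}}

```text
t: 10.45
tool_pos: [0.6245, -0.0052, 0.0929]
tcp_rot: [-0.039, 0.999, -0.0, 0.0]
contact_force: [-0.8, -2.0, 7.2]
grip_width: 0.0193
finger_force: 30.0
```

Call:
{"name": "apply_moves", "arguments": {"commands": [[0,0.006,0,0,0,0,0],[0,0.014,0,0,0,0,0],[0,0.022,0,0,0,0,0],[0,0.03,0,0,0,0,0],[0,0.038,0,0,0,0,0],[0,0.046,0,0,0,0,0],[0,0.053,0,0,0,0,0],[0,0.058,0,0,0,0,0],[0,0.061,0,0,0,0,0],[0,0.061,0,0,0,0,0]]}}

```text
t: 11.45
tool_pos: [0.5679, -0.0095, 0.0931]
tcp_rot: [-0.04, 0.999, -0.0, 0.005]
contact_force: [18.5, -1.0, -12.3]
grip_width: 0.0192
finger_force: 30.0
```

Call:
{"name": "apply_moves", "arguments": {"commands": [[0.2,-0.005,0,0,0,0,0],[0.5,-0.005,0,0,0,0,0],[0.5,-0.005,0,0,0,0,0],[0.5,-0.005,0,0,0,0,0],[0.5,-0.005,0,-0.03,0,0,0],[0.5,0.0,0,-0.08,0,0,0],[0.5,0.02,0,-0.12,0,0,0],[0.55,0.03,0,-0.16,0,0,0],[0.55,0.03,0,-0.2,0,0,0],[0.55,0.03,0,-0.2,0,0,0]]}}

```text
t: 12.45
tool_pos: [0.5352, -0.0123, 0.2973]
tcp_rot: [-0.04, 0.999, 0.001, 0.004]
contact_force: [0.7, 0.1, -0.3]
grip_width: 0.0503
finger_force: 0.0
```

Run:
```python
from h import *
s=env.state();print(s['tool_pos'],s['contact_force'])
im,T=snap('wrist','w3.png')
for n in ('pocket0','bar_mid','can_red','can_green','can_white','can_blue'):print(n,*find('wrist',T,n,n=4))
for c in ('top','scene'):
    im,T=snap(c,c+'1.png')
    for n in ('bar_mid','lever_tip','can_red','can_green','can_white','can_blue'):print(c,n,*find(c,T,n,n=2))
```

```text
[ 0.5352203  -0.01227553  0.29728702] [ 0.68474918  0.10207472 -0.29916187]
pocket0 (0.94, array([0.6258, 0.029 , 0.0356])) (0.9, array([ 0.6363, -0.1151,  0.034 ])) (0.81, array([ 0.6278, -0.0405,  0.035 ])) (0.81, array([0.6186, 0.1044, 0.0357]))
bar_mid (0.77, array([ 0.5648, -0.0063,  0.0869]))
can_red (0.66, array([ 0.5931,  0.3293, -0.0015]))
can_green (0.92, array([ 4.520e-01,  2.711e-01, -1.000e-04]))
can_white (0.95, array([ 0.4646, -0.2912,  0.0023]))
can_blue (0.74, array([ 5.965e-01, -3.346e-01,  1.000e-04]))
top bar_mid
top lever_tip
top can_red (0.8, array([0.5841, 0.3303, 0.0026]))
top can_green (0.67, array([0.4548, 0.2728, 0.0013]))
top can_white (0.51, array([ 0.4709, -0.2882,  0.0025]))
top can_blue (0.52, array([ 5.918e-01, -3.300e-01,  4.000e-04]))
scene bar_mid (0.9, array([ 0.5671, -0.0147,  0.0901]))
scene lever_tip (0.55, array([0.5293, 0.1111, 0.0956]))
scene can_red (0.72, array([0.5941, 0.3307, 0.0012])) (0.21, array([0.5955, 0.4694, 0.0018]))
scene can_green (0.45, array([0.4525, 0.2669, 0.0033]))
scene can_white (0.58, array([ 0.4663, -0.296 ,  0.0025]))
scene can_blue (0.82, array([ 0.5912, -0.3303,  0.0021])) (0.27, array([0.6265, 0.0296, 0.032 ]))
```

View pics/w3.png

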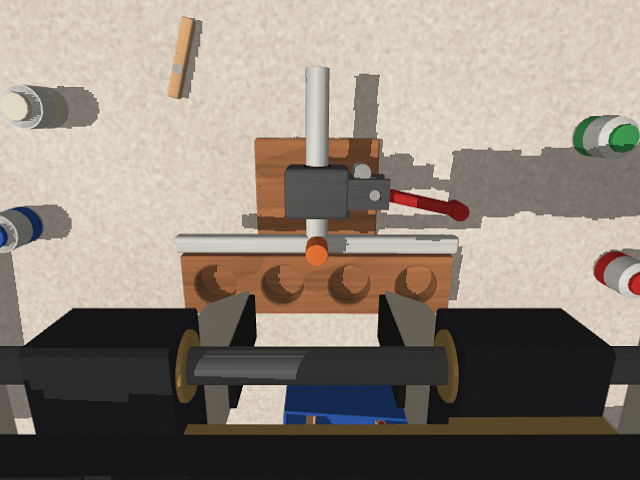

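The bar is drawn back and the lever is open. The pocket mouths are at about (215,284), (282,284), (349,284) and (415,284).

Run:
```python
from h import *
s=env.state();T0=np.array(0)
im,T=snap('wrist')
print(np.round([pix(im,T,u,.034) for u in((215.5,284),(282,284),(349,284),(415.5,284))],4))
print('model',np.round([[*(O+Rk@[.060,-.108+.072*i])] for i in range(4)],4))
```

```text
[[ 0.6291 -0.1121  0.034 ]
 [ 0.6235 -0.0417  0.034 ]
 [ 0.6178  0.0293  0.034 ]
 [ 0.6123  0.0997  0.034 ]]
model [[ 0.6373 -0.1131]
 [ 0.6314 -0.0414]
 [ 0.6255  0.0304]
 [ 0.6196  0.1022]]
```

Run:
```python
from h import *
im,T=snap('wrist'); I=im['image'].copy()
a=np.linspace(0,2*np.pi,60)
big=cv2.resize(I[220:330,170:470],None,fx=2.6,fy=2.6,interpolation=cv2.INTER_CUBIC)
def ring(c,r,z,col):
    p=np.array([proj(im,T,[c[0]+r*np.cos(t),c[1]+r*np.sin(t),z]) for t in a]); 
    cv2.polylines(big,[np.int32((p-[170,220])*2.6)],True,col,1)
for i in range(4):
    c=O+Rk@[.060,-.108+.072*i]; ring(c,.0225,.034,(0,255,0)); ring(c,.0225,.008,(255,255,0))
ring(O+Rk@[-.002,0],.010,.116,(255,0,255))
cv2.imwrite('pics/c1.png',big); print(env.state()['tool_pos'])
```

```text
[ 0.53347218 -0.01206754  0.29224224]
```

View pics/c1.png

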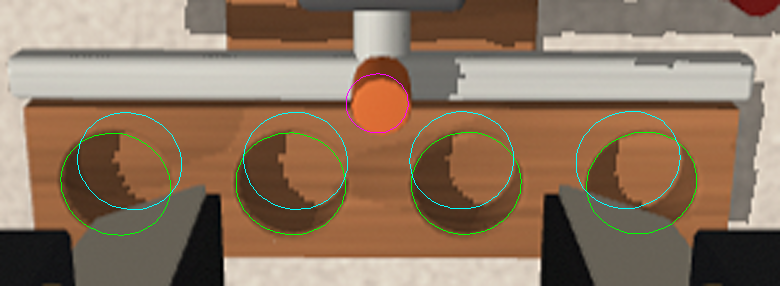

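The overlay fits the holes and the knob, so the rack model is good to about 1 mm. Now for blue: look at it closely.

Call:
{"name": "apply_moves", "arguments": {"commands": [[0.9,0.006,-0.04,0.01,0,0,0],[0.9,0.012,-0.08,0.02,0,0,0],[0.9,0.018,-0.125,0.03,0,0,0],[0.9,0.025,-0.17,0.04,0,0,0],[0.9,0.03,-0.215,0.05,0,0,0],[0.9,0.036,-0.26,0.06,0,0,0],[0.9,0.044,-0.31,0.07,0,0,0],[0.9,0.044,-0.31,0.07,0,0,0],[0.9,0.044,-0.31,0.07,0,0,0],[0.9,0.044,-0.31,0.07,0,0,0]]}}

```text
t: 14.6
tool_pos: [0.5147, -0.3233, 0.2221]
tcp_rot: [-0.04, 0.999, 0.0, 0.0]
contact_force: [-0.3, 0.8, 0.9]
grip_width: 0.0826
finger_force: 0.0
```

```bash
cat > look.py <<'E'
import sys; from h import *
col=sys.argv[1]; n='can_'+col
s=env.state(); im,T=snap('wrist',sys.argv[2] if len(sys.argv)>2 else None); print(s['t'],s['tool_pos'],s['tcp_rot'].round(3))
d=find('wrist',T,n); print(d)
hsv=cv2.cvtColor(im['image'],cv2.COLOR_BGR2HSV); h,S,V=cv2.split(hsv)
m={'blue':(h>105)&(h<130)&(S>120),'green':(h>45)&(h<85)&(S>100),'red':((h<6)|(h>172))&(S>140),'white':(S<60)&(V>190)}[col].astype(np.uint8)
k,_,st,ce=cv2.connectedComponentsWithStats(m)
for i in range(1,k):
    if st[i,4]>150: print(st[i],np.round(ce[i],1),'@top',pix(im,T,ce[i],.056).round(4))
# circle fit cap top
if d:
    p=d[0][1]; u=proj(im,T,[p[0],p[1],.056]); print('pix of det',u.round(1))
    print('to grasp',plan([p[0],p[1],.03],YAW,s))
E
python3 look.py blue b1.png
```

```text
14.6 [ 0.51466623 -0.3233341   0.22214155] [-0.04   0.999  0.     0.   ]
[(0.63, array([ 0.5975, -0.3304,  0.002 ]))]
[282 272  41  21 215] [302.9 277.6] @top [ 0.5607 -0.3306  0.056 ]
[286 297  29  29 669] [300.1 311.4] @top [ 0.5912 -0.3308  0.056 ]
pix of det [300.  318.2]
to grasp (array([-82. , -13.9, 192.1]), array([ 0.1,  0. , -0.1]))
```

View pics/b1.png

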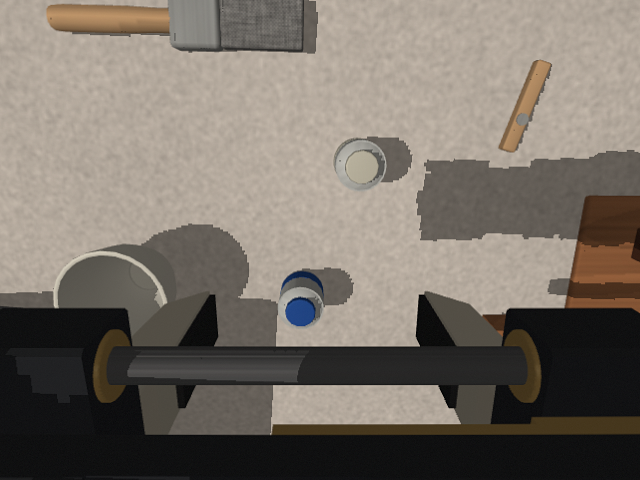

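The blue cap's top sits at pixel (300,311), which gives (0.591,-0.331) and agrees with the other cameras. Grasp it.

Call:
{"name": "apply_moves", "arguments": {"commands": [[0.9,-0.038,-0.007,0.02,0,0,0],[0.9,-0.076,-0.014,0.05,0,0,0],[0.9,-0.076,-0.014,0.09,0,0,0],[0.9,-0.076,-0.014,0.13,0,0,0],[0.9,-0.076,-0.014,0.16,0,0,0],[0.9,-0.076,-0.014,0.18,0,0,0],[0.9,-0.076,-0.014,0.192,0,0,0],[0.9,-0.076,-0.014,0.192,0,0,0],[0.6,-0.076,-0.014,0.192,0,0,0],[0.3,-0.076,-0.014,0.192,0,0,0]]}}

```text
t: 15.7
tool_pos: [0.592, -0.3328, 0.0319]
tcp_rot: [-0.04, 0.999, -0.001, 0.001]
contact_force: [-1.1, 0.4, 0.2]
grip_width: 0.0709
finger_force: 0.0
```

Call:
{"name": "apply_moves", "arguments": {"commands": [[0.3,0,0,0,0,0,0],[0.3,0,0,0,0,0,0],[0.3,0,0,0,0,0,0],[0.3,0,0,0,0,0,0],[0.3,0,0,0,0,0,0],[0.3,0,0,0,0,0,0],[0.3,0,0,-0.02,0,0,0],[0.3,0,0,-0.06,0,0,0],[0.3,0,0,-0.1,0,0,0],[0.3,0,0,-0.1,0,0,0]]}}

```text
t: 16.7
tool_pos: [0.5935, -0.3349, 0.136]
tcp_rot: [-0.039, 0.999, -0.002, 0.004]
contact_force: [0.3, 0.0, -0.4]
grip_width: 0.0389
finger_force: 30.0
```

Run:
```python
from h import *
s=env.state();print(s['tool_pos'],s['grip_width'],s['finger_force'])
for i in range(4): c=O+Rk@[.060,-.108+.072*i];print(i,c.round(4),plan([*c,.1],YAW,s))
```

```text
[ 0.59348695 -0.33488714  0.13595499] 0.03893818754568544 29.998325407505035
0 [ 0.6373 -0.1131] (array([-60.9, 217.8,  35.3]), array([-0.3,  0.4, -0.2]))
1 [ 0.6314 -0.0414] (array([-60.7, 289.8,  35. ]), array([-0.3,  0.4, -0.2]))
2 [0.6255 0.0304] (array([-60.4, 361.8,  34.6]), array([-0.3,  0.4, -0.2]))
3 [0.6196 0.1022] (array([-60.2, 433.8,  34.3]), array([-0.3,  0.4, -0.2]))
```

Call:
{"name": "apply_moves", "arguments": {"commands": [[0.3,-0.012,0.043,0,0,0,0],[0.3,-0.024,0.087,0,0,0,0],[0.3,-0.036,0.13,0,0,0,0],[0.3,-0.048,0.174,0.01,0,0,0],[0.3,-0.058,0.205,0.02,0,0,0],[0.3,-0.061,0.218,0.035,0,0,0],[0.3,-0.061,0.218,0.045,0,0,0],[0.3,-0.061,0.218,0.045,0,0,0],[0.3,-0.061,0.218,0.045,0,0,0],[0.3,-0.061,0.218,0.045,0,0,0]]}}

```text
t: 17.7
tool_pos: [0.6345, -0.113, 0.0859]
tcp_rot: [-0.038, 0.999, -0.001, 0.0]
contact_force: [0.6, -0.8, -1.1]
grip_width: 0.0393
finger_force: 30.0
```

```bash
cat > pk.py <<'E'
import sys; from h import *
i=int(sys.argv[1]); s=env.state(); c=O+Rk@[.060,-.108+.072*i]; print(s['t'],s['tool_pos'].round(4),s['tcp_rot'].round(4),plan([*c,.04],YAW,s))
E
python3 pk.py 0
```

```text
17.7 [ 0.6345 -0.113   0.0859] [-3.800e-02  9.993e-01 -6.000e-04  4.000e-04] (array([-2.8, -0.3, 45.9]), array([-0.1,  0. , -0.3]))
```

Call:
{"name": "apply_moves", "arguments": {"commands": [[0.3,-0.003,0,0.0,0,0,0],[0.3,-0.003,0,0.005,0,0,0],[0.3,-0.003,0,0.01,0,0,0],[0.3,-0.003,0,0.015,0,0,0],[0.3,-0.003,0,0.02,0,0,0],[0.3,-0.003,0,0.025,0,0,0],[0.3,-0.003,0,0.03,0,0,0],[0.3,-0.003,0,0.034,0,0,0],[0.3,-0.003,0,0.034,0,0,0],[0.3,-0.003,0,0.034,0,0,0]]}}

```text
t: 18.7
tool_pos: [0.6369, -0.1106, 0.0506]
tcp_rot: [-0.039, 0.999, -0.0, -0.001]
contact_force: [-3.2, -2.4, -3.4]
grip_width: 0.0389
finger_force: 30.0
```

Call:
{"name": "apply_moves", "arguments": {"commands": [[0.3,0.001,-0.001,0.0,0,0,0],[0.3,0.001,-0.0015,0.003,0,0,0],[0.3,0.001,-0.0015,0.006,0,0,0],[0.3,0.001,-0.0015,0.009,0,0,0],[0.3,0.001,-0.0015,0.009,0,0,0],[0.55,0.001,-0.0015,0.009,0,0,0],[0.55,0.001,-0.0015,0.009,0,0,0],[0.55,0.001,-0.0015,0.009,0,0,0],[0.55,0.001,-0.0015,0.009,0,0,0],[0.55,0.001,-0.0015,0.009,0,0,0]]}}

```text
t: 19.7
tool_pos: [0.6368, -0.1116, 0.0423]
tcp_rot: [-0.04, 0.999, 0.0, 0.0]
contact_force: [0.1, 0.2, 0.2]
grip_width: 0.0506
finger_force: 0.0
```

```bash
python3 pk.py 0
```

```text
19.7 [ 0.6368 -0.1116  0.0423] [-3.960e-02  9.992e-01  0.000e+00  2.000e-04] (array([-0.4, -1.5,  2.3]), array([ 0. ,  0. , -0.2]))
```

Call:
{"name": "apply_moves", "arguments": {"commands": [[0.55,0,0,-0.045,0,0,0],[0.55,0,0,-0.09,0,0,0],[0.55,0.02,-0.012,-0.13,0,0,0],[0.7,0.06,-0.036,-0.15,0,0,0],[0.9,0.1,-0.06,-0.16,0,0,0],[0.9,0.14,-0.084,-0.17,0,0,0],[0.9,0.18,-0.108,-0.18,0,0,0],[0.9,0.22,-0.132,-0.18,0,0,0],[0.9,0.26,-0.157,-0.18,0,0,0],[0.9,0.26,-0.157,-0.18,0,0,0]]}}

```text
t: 20.7
tool_pos: [0.3844, -0.2929, 0.2229]
tcp_rot: [-0.035, 0.999, -0.0, -0.0]
contact_force: [1.1, 0.5, -0.1]
grip_width: 0.0826
finger_force: 0.0
```

Call:
{"name": "apply_moves", "arguments": {"commands": [[0.9,0,0,0,0,0,0],[0.9,0,0,0,0,0,0],[0.9,0,0,0,0,0,0],[0.9,0,0,0,0,0,0],[0.9,0,0,0,0,0,0],[0.9,0,0,0,0,0,0],[0.9,0,0,0,0,0,0],[0.9,0,0,0,0,0,0],[0.9,0,0,0,0,0,0],[0.9,0,0,0,0,0,0]]}}

```text
t: 21.7
tool_pos: [0.3899, -0.2888, 0.2222]
tcp_rot: [-0.04, 0.999, 0.0, 0.0]
contact_force: [-0.0, -0.1, 0.1]
grip_width: 0.0828
finger_force: 0.0
```

```bash
python3 look.py white wh1.png
```

```text
21.7 [ 0.38985797 -0.28880189  0.22222854] [-0.04   0.999  0.     0.   ]
[(0.92, array([ 0.4655, -0.2896,  0.0009]))]
pix of det [308.3 311. ]
to grasp (array([-75.3,  -6.8, 192.2]), array([ 0. ,  0. , -0.2]))
```

View pics/wh1.png

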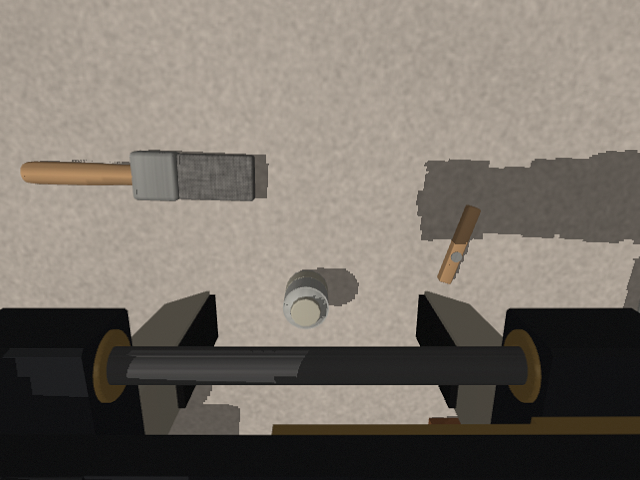

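The white cap's centre is at (305,312), so the canister is at about (0.4665,-0.292). Grasp it.

Call:
{"name": "apply_moves", "arguments": {"commands": [[0.9,-0.038,-0.005,0.02,0,0,0],[0.9,-0.076,-0.01,0.05,0,0,0],[0.9,-0.076,-0.01,0.09,0,0,0],[0.9,-0.076,-0.01,0.13,0,0,0],[0.9,-0.076,-0.01,0.16,0,0,0],[0.9,-0.076,-0.01,0.18,0,0,0],[0.9,-0.076,-0.01,0.192,0,0,0],[0.9,-0.076,-0.01,0.192,0,0,0],[0.6,-0.076,-0.01,0.192,0,0,0],[0.3,-0.076,-0.01,0.192,0,0,0]]}}

```text
t: 22.8
tool_pos: [0.4673, -0.2933, 0.0314]
tcp_rot: [-0.04, 0.999, -0.0, 0.001]
contact_force: [-0.0, 0.5, 0.0]
grip_width: 0.0714
finger_force: 0.0
```

Call:
{"name": "apply_moves", "arguments": {"commands": [[0.3,0,0,0,0,0,0],[0.3,0,0,0,0,0,0],[0.3,0,0,0,0,0,0],[0.3,0,0,0,0,0,0],[0.3,0,0,0,0,0,0],[0.3,0,0,0,0,0,0],[0.3,0,0,-0.03,0,0,0],[0.3,0,0,-0.08,0,0,0],[0.3,0,0,-0.12,0,0,0],[0.3,0,0,-0.12,0,0,0]]}}

```text
t: 23.8
tool_pos: [0.4688, -0.2949, 0.155]
tcp_rot: [-0.039, 0.999, -0.002, 0.004]
contact_force: [-0.1, 0.2, -1.6]
grip_width: 0.0392
finger_force: 30.0
```

```bash
python3 pk.py 1
```

```text
23.8 [ 0.4688 -0.2949  0.155 ] [-0.0393  0.9992 -0.0019  0.0036] (array([-181.3,  240.4,  115.3]), array([-0.2,  0.4, -0.2]))
```

Call:
{"name": "apply_moves", "arguments": {"commands": [[0.3,-0.026,0.034,0,0,0,0],[0.3,-0.052,0.069,0,0,0,0],[0.3,-0.078,0.103,0,0,0,0],[0.3,-0.104,0.137,0,0,0,0],[0.3,-0.13,0.172,0,0,0,0],[0.3,-0.155,0.206,0,0,0,0],[0.3,-0.173,0.23,0,0,0,0],[0.3,-0.182,0.24,0.0,0,0,0],[0.3,-0.182,0.24,0.03,0,0,0],[0.3,-0.182,0.24,0.06,0,0,0]]}}

```text
t: 24.8
tool_pos: [0.6291, -0.0396, 0.0893]
tcp_rot: [-0.04, 0.999, -0.0, 0.0]
contact_force: [0.0, -1.3, -1.8]
grip_width: 0.0393
finger_force: 30.0
```

Call:
{"name": "apply_moves", "arguments": {"commands": [[0.3,0,0,0,0,0,0],[0.3,0,0,0,0,0,0],[0.3,0,0,0,0,0,0],[0.3,0,0,0,0,0,0],[0.3,0,0,0,0,0,0],[0.3,0,0,0,0,0,0],[0.3,0,0,0,0,0,0],[0.3,0,0,0,0,0,0],[0.3,0,0,0,0,0,0],[0.3,0,0,0,0,0,0]]}}

```text
t: 25.8
tool_pos: [0.6289, -0.0391, 0.0902]
tcp_rot: [-0.04, 0.999, 0.0, -0.0]
contact_force: [0.7, -0.7, -0.8]
grip_width: 0.0393
finger_force: 30.0
```

```bash
python3 pk.py 1
```

```text
25.8 [ 0.6289 -0.0391  0.0902] [-0.0396  0.9992  0.     -0.    ] (array([-2.4, -2.5, 50.2]), array([ 0. , -0. , -0.2]))
```

Call:
{"name": "apply_moves", "arguments": {"commands": [[0.3,-0.003,-0.0025,0.0,0,0,0],[0.3,-0.003,-0.0025,0.006,0,0,0],[0.3,-0.003,-0.0025,0.012,0,0,0],[0.3,-0.003,-0.0025,0.018,0,0,0],[0.3,-0.003,-0.0025,0.024,0,0,0],[0.3,-0.003,-0.0025,0.03,0,0,0],[0.3,-0.003,-0.0025,0.036,0,0,0],[0.3,-0.003,-0.0025,0.04,0,0,0],[0.3,-0.003,-0.0025,0.04,0,0,0],[0.3,-0.003,-0.0025,0.04,0,0,0]]}}

```text
t: 26.8
tool_pos: [0.6321, -0.0414, 0.0503]
tcp_rot: [-0.04, 0.999, -0.0, 0.0]
contact_force: [0.7, 0.6, -0.6]
grip_width: 0.0391
finger_force: 30.0
```

Clean. Lower it and release.

Call:
{"name": "apply_moves", "arguments": {"commands": [[0.3,0,0,0.003,0,0,0],[0.3,0,0,0.006,0,0,0],[0.3,0,0,0.0085,0,0,0],[0.3,0,0,0.0085,0,0,0],[0.3,0,0,0.0085,0,0,0],[0.55,0,0,0.0085,0,0,0],[0.55,0,0,0.0085,0,0,0],[0.55,0,0,0.0085,0,0,0],[0.55,0,0,0.0085,0,0,0],[0.55,0,0,-0.01,0,0,0]]}}

```text
t: 27.8
tool_pos: [0.6305, -0.041, 0.0585]
tcp_rot: [-0.04, 0.999, 0.0, -0.002]
contact_force: [0.3, 0.1, 1.0]
grip_width: 0.0504
finger_force: 0.0
```

```bash
python3 - <<'E'
from h import *
s=env.state(); print(s['t'],s['tool_pos'])
for c in ('top','scene'):
    im,T=snap(c)
    for n in ('can_red','can_green'):print(c,n,*find(c,T,n,n=1))
E
python3 - <<'E'
from h import *
print(plan([.376,.27,.222],YAW),plan([.51,.33,.222],YAW))
E
```

```text
27.8 [ 0.63047383 -0.041017    0.05848235]
top can_red (0.58, array([0.5877, 0.3301, 0.0009]))
top can_green (0.53, array([ 5.845e-01,  3.331e-01, -1.000e-04]))
scene can_red (0.61, array([0.5938, 0.3295, 0.0023]))
scene can_green
(array([ 230.4,  330.5, -162.1]), array([ 0. , -0. , -0.2])) (array([  92.1,  379.7, -162.2]), array([ 0. , -0. , -0.2]))
```

Call:
{"name": "apply_moves", "arguments": {"commands": [[0.55,0,0,-0.045,0,0,0],[0.55,0,0,-0.09,0,0,0],[0.55,0.01,0.035,-0.12,0,0,0],[0.55,0.02,0.08,-0.14,0,0,0],[0.9,0.03,0.125,-0.15,0,0,0],[0.9,0.04,0.17,-0.16,0,0,0],[0.9,0.05,0.215,-0.162,0,0,0],[0.9,0.06,0.26,-0.162,0,0,0],[0.9,0.07,0.305,-0.162,0,0,0],[0.9,0.08,0.35,-0.162,0,0,0]]}}

```text
t: 29.1
tool_pos: [0.5235, 0.3029, 0.2218]
tcp_rot: [-0.04, 0.999, -0.0, -0.0]
contact_force: [1.0, -0.1, 0.0]
grip_width: 0.082
finger_force: 0.0
```

Call:
{"name": "apply_moves", "arguments": {"commands": [[0.9,0.012,0.03,0,0,0,0],[0.9,0.012,0.03,0,0,0,0],[0.9,0.012,0.03,0,0,0,0],[0.9,0.012,0.03,0,0,0,0],[0.9,0.012,0.03,0,0,0,0],[0.9,0.012,0.03,0,0,0,0],[0.9,0.012,0.03,0,0,0,0],[0.9,0.012,0.03,0,0,0,0],[0.9,0.012,0.03,0,0,0,0],[0.9,0.012,0.03,0,0,0,0]]}}

```text
t: 30.1
tool_pos: [0.5103, 0.3302, 0.2222]
tcp_rot: [-0.04, 0.999, 0.0, 0.0]
contact_force: [0.5, -0.4, -1.2]
grip_width: 0.083
finger_force: 0.0
```

```bash
python3 look.py red r1.png
```

```text
30.1 [0.51033892 0.33016347 0.22223565] [-0.04   0.999  0.     0.   ]
[(0.73, array([ 0.5916,  0.3301, -0.0011]))]
[  0 215  46  30 979] [ 20.7 228.7] @top [0.5328 0.0949 0.056 ]
[289 276  42  20 224] [309.9 281.8] @top [0.5596 0.3287 0.056 ]
[294 302  30  29 670] [308.5 315.7] @top [0.5904 0.3298 0.056 ]
pix of det [308.7 317.1]
to grasp (array([-81. ,  -6.5, 192.2]), array([ 0. ,  0. , -0.2]))
```

View pics/r1.png

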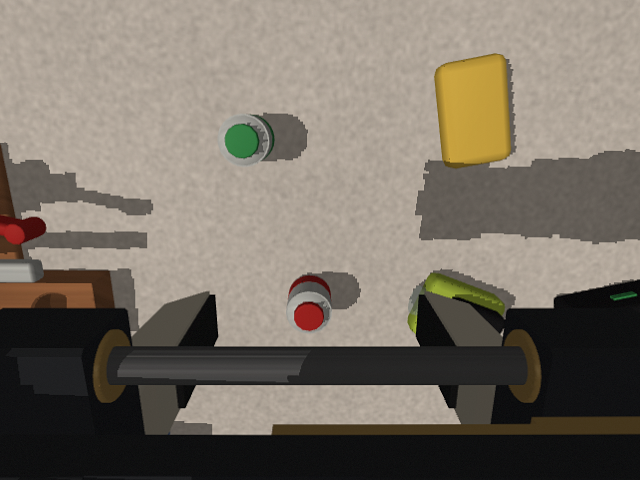

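The red cap is at (308,316), giving (0.5905,0.330). The headlamp is clear to the right, from px 412. Grasp with a narrower opening.

Call:
{"name": "apply_moves", "arguments": {"commands": [[0.75,-0.04,-0.003,0.02,0,0,0],[0.75,-0.08,-0.007,0.05,0,0,0],[0.75,-0.08,-0.007,0.09,0,0,0],[0.75,-0.08,-0.007,0.13,0,0,0],[0.75,-0.08,-0.007,0.16,0,0,0],[0.75,-0.08,-0.007,0.18,0,0,0],[0.75,-0.08,-0.007,0.192,0,0,0],[0.75,-0.08,-0.007,0.192,0,0,0],[0.6,-0.08,-0.007,0.192,0,0,0],[0.3,-0.08,-0.007,0.192,0,0,0]]}}

```text
t: 31.2
tool_pos: [0.5916, 0.33, 0.0318]
tcp_rot: [-0.04, 0.999, 0.001, 0.001]
contact_force: [-0.0, 0.5, -1.0]
grip_width: 0.0572
finger_force: 0.0
```

Call:
{"name": "apply_moves", "arguments": {"commands": [[0.3,0,0,0,0,0,0],[0.3,0,0,0,0,0,0],[0.3,0,0,0,0,0,0],[0.3,0,0,0,0,0,0],[0.3,0,0,0,0,0,0],[0.3,0,0,0,0,0,0],[0.3,0,0,-0.03,0,0,0],[0.3,0,0,-0.08,0,0,0],[0.3,0,0,-0.12,0,0,0],[0.3,0,0,-0.12,0,0,0]]}}

```text
t: 32.2
tool_pos: [0.5939, 0.3305, 0.1564]
tcp_rot: [-0.039, 0.999, 0.002, 0.004]
contact_force: [1.5, -0.3, -1.5]
grip_width: 0.0391
finger_force: 30.0
```

```bash
python3 pk.py 3
```

```text
32.2 [0.5939 0.3305 0.1564] [-0.0394  0.9992  0.0022  0.0041] (array([  -6.7, -230.1,  115.5]), array([ 0.2,  0.5, -0.2]))
```

Call:
{"name": "apply_moves", "arguments": {"commands": [[0.3,-0.002,-0.043,0,0,0,0],[0.3,-0.004,-0.086,0,0,0,0],[0.3,-0.006,-0.13,0,0,0,0],[0.3,-0.008,-0.173,0,0,0,0],[0.3,-0.009,-0.21,0,0,0,0],[0.3,-0.0095,-0.23,0,0,0,0],[0.3,-0.0095,-0.23,0.03,0,0,0],[0.3,-0.0095,-0.23,0.06,0,0,0],[0.3,-0.0095,-0.23,0.06,0,0,0],[0.3,-0.0095,-0.23,0.06,0,0,0]]}}

```text
t: 33.2
tool_pos: [0.6178, 0.1009, 0.0899]
tcp_rot: [-0.04, 0.999, -0.0, -0.001]
contact_force: [0.9, -0.1, -0.8]
grip_width: 0.0392
finger_force: 30.0
```

```bash
python3 pk.py 3
```

```text
33.2 [0.6178 0.1009 0.0899] [-3.960e-02  9.992e-01 -3.000e-04 -9.000e-04] (array([-2.1,  1.1, 49.9]), array([-0. , -0.1, -0.2]))
```

Call:
{"name": "apply_moves", "arguments": {"commands": [[0.3,-0.0025,0.001,0.0,0,0,0],[0.3,-0.0025,0.001,0.006,0,0,0],[0.3,-0.0025,0.001,0.012,0,0,0],[0.3,-0.0025,0.001,0.018,0,0,0],[0.3,-0.0025,0.001,0.024,0,0,0],[0.3,-0.0025,0.001,0.03,0,0,0],[0.3,-0.0025,0.001,0.036,0,0,0],[0.3,-0.0025,0.001,0.04,0,0,0],[0.3,-0.0025,0.001,0.04,0,0,0],[0.3,-0.0025,0.001,0.04,0,0,0]]}}

```text
t: 34.2
tool_pos: [0.6208, 0.1021, 0.0502]
tcp_rot: [-0.04, 0.999, -0.0, -0.0]
contact_force: [0.9, 0.1, -0.5]
grip_width: 0.0395
finger_force: 30.0
```

Call:
{"name": "apply_moves", "arguments": {"commands": [[0.3,0,0,0.003,0,0,0],[0.3,0,0,0.006,0,0,0],[0.3,0,0,0.0085,0,0,0],[0.3,0,0,0.0085,0,0,0],[0.3,0,0,0.0085,0,0,0],[0.55,0,0,0.0085,0,0,0],[0.55,0,0,0.0085,0,0,0],[0.55,0,0,0.0085,0,0,0],[0.55,0,0,0.0085,0,0,0],[0.55,0,0,-0.01,0,0,0]]}}

```text
t: 35.2
tool_pos: [0.619, 0.1021, 0.0585]
tcp_rot: [-0.04, 0.999, -0.0, -0.002]
contact_force: [-0.2, -1.0, -0.0]
grip_width: 0.0503
finger_force: 0.0
```

Run:
```python
from h import *
print(plan([.376,.27,.222],YAW))
```

```text
(array([ 229.6,  186.5, -162.7]), array([-0. , -0.2, -0.2]))
```

Call:
{"name": "apply_moves", "arguments": {"commands": [[0.55,0,0,-0.045,0,0,0],[0.55,0,0,-0.09,0,0,0],[0.55,0.025,0.02,-0.13,0,0,0],[0.55,0.06,0.05,-0.15,0,0,0],[0.9,0.095,0.08,-0.16,0,0,0],[0.9,0.13,0.11,-0.163,0,0,0],[0.9,0.165,0.14,-0.163,0,0,0],[0.9,0.2,0.165,-0.163,0,0,0],[0.9,0.23,0.187,-0.163,0,0,0],[0.9,0.23,0.187,-0.163,0,0,0]]}}

```text
t: 36.2
tool_pos: [0.3723, 0.2734, 0.2231]
tcp_rot: [-0.043, 0.999, 0.001, -0.001]
contact_force: [0.5, 0.1, 0.5]
grip_width: 0.0826
finger_force: 0.0
```

Call:
{"name": "apply_moves", "arguments": {"commands": [[0.9,0,0,0,0,0,0],[0.9,0,0,0,0,0,0],[0.9,0,0,0,0,0,0],[0.9,0,0,0,0,0,0],[0.9,0,0,0,0,0,0],[0.9,0,0,0,0,0,0],[0.9,0,0,0,0,0,0],[0.9,0,0,0,0,0,0],[0.9,0,0,0,0,0,0],[0.9,0,0,0,0,0,0]]}}

```text
t: 37.2
tool_pos: [0.3766, 0.2704, 0.2232]
tcp_rot: [-0.04, 0.999, 0.0, -0.0]
contact_force: [-0.3, 0.2, -0.1]
grip_width: 0.0828
finger_force: 0.0
```

```bash
python3 look.py green g1.png
```

```text
37.2 [0.37659416 0.27041244 0.22322881] [-0.04   0.999  0.    -0.   ]
[(0.89, array([0.4497, 0.2686, 0.0018]))]
[288 268  42  21 207] [309.1 273.7] @top [0.4192 0.2678 0.056 ]
[293 294  30  28 665] [307.3 307.3] @top [0.4494 0.2685 0.056 ]
pix of det [307.4 307.6]
to grasp (array([-72.7,  -7.6, 193.2]), array([ 0. , -0. , -0.2]))
```

Call:
{"name": "apply_moves", "arguments": {"commands": [[0.9,-0.036,-0.004,0.02,0,0,0],[0.9,-0.073,-0.0075,0.05,0,0,0],[0.9,-0.073,-0.0075,0.09,0,0,0],[0.9,-0.073,-0.0075,0.13,0,0,0],[0.9,-0.073,-0.0075,0.16,0,0,0],[0.9,-0.073,-0.0075,0.18,0,0,0],[0.9,-0.073,-0.0075,0.193,0,0,0],[0.9,-0.073,-0.0075,0.193,0,0,0],[0.6,-0.073,-0.0075,0.193,0,0,0],[0.3,-0.073,-0.0075,0.193,0,0,0]]}}

```text
t: 38.3
tool_pos: [0.4508, 0.2692, 0.0314]
tcp_rot: [-0.04, 0.999, 0.001, 0.001]
contact_force: [0.1, -0.5, -0.3]
grip_width: 0.0709
finger_force: 0.0
```

Call:
{"name": "apply_moves", "arguments": {"commands": [[0.3,0,0,0,0,0,0],[0.3,0,0,0,0,0,0],[0.3,0,0,0,0,0,0],[0.3,0,0,0,0,0,0],[0.3,0,0,0,0,0,0],[0.3,0,0,0,0,0,0],[0.3,0,0,-0.03,0,0,0],[0.3,0,0,-0.08,0,0,0],[0.3,0,0,-0.13,0,0,0],[0.3,0,0,-0.13,0,0,0]]}}

```text
t: 39.3
tool_pos: [0.4532, 0.2701, 0.1659]
tcp_rot: [-0.039, 0.999, 0.003, 0.004]
contact_force: [0.5, 0.7, -0.7]
grip_width: 0.0391
finger_force: 30.0
```

```bash
python3 pk.py 2
```

```text
39.3 [0.4532 0.2701 0.1659] [-0.0393  0.9992  0.0028  0.0037] (array([-152. , -253.2,  125.7]), array([ 0.3,  0.4, -0.2]))
```

Call:
{"name": "apply_moves", "arguments": {"commands": [[0.3,-0.025,-0.041,0,0,0,0],[0.3,-0.05,-0.082,0,0,0,0],[0.3,-0.075,-0.123,0,0,0,0],[0.3,-0.1,-0.164,0,0,0,0],[0.3,-0.125,-0.205,0,0,0,0],[0.3,-0.145,-0.238,0,0,0,0],[0.3,-0.154,-0.252,0,0,0,0],[0.3,-0.154,-0.252,0.02,0,0,0],[0.3,-0.154,-0.252,0.05,0,0,0],[0.3,-0.154,-0.252,0.07,0,0,0]]}}

```text
t: 40.3
tool_pos: [0.622, 0.0305, 0.0878]
tcp_rot: [-0.04, 0.999, 0.0, -0.001]
contact_force: [-0.5, -0.2, -0.8]
grip_width: 0.0393
finger_force: 30.0
```

Call:
{"name": "apply_moves", "arguments": {"commands": [[0.3,0,0,0,0,0,0],[0.3,0,0,0,0,0,0],[0.3,0,0,0,0,0,0],[0.3,0,0,0,0,0,0],[0.3,0,0,0,0,0,0],[0.3,0,0,0,0,0,0],[0.3,0,0,0,0,0,0],[0.3,0,0,0,0,0,0],[0.3,0,0,0,0,0,0],[0.3,0,0,0,0,0,0]]}}

```text
t: 41.3
tool_pos: [0.6234, 0.0297, 0.0902]
tcp_rot: [-0.04, 0.999, 0.0, -0.0]
contact_force: [0.6, 0.3, -0.9]
grip_width: 0.0392
finger_force: 30.0
```

```bash
python3 pk.py 2
```

```text
41.3 [0.6234 0.0297 0.0902] [-0.0396  0.9992  0.     -0.    ] (array([-2.2,  0.5, 50.2]), array([ 0. , -0. , -0.2]))
```

Call:
{"name": "apply_moves", "arguments": {"commands": [[0.3,-0.003,0.0005,0.0,0,0,0],[0.3,-0.003,0.0005,0.006,0,0,0],[0.3,-0.003,0.0005,0.012,0,0,0],[0.3,-0.003,0.0005,0.018,0,0,0],[0.3,-0.003,0.0005,0.024,0,0,0],[0.3,-0.003,0.0005,0.03,0,0,0],[0.3,-0.003,0.0005,0.036,0,0,0],[0.3,-0.003,0.0005,0.04,0,0,0],[0.3,-0.003,0.0005,0.04,0,0,0],[0.3,-0.003,0.0005,0.04,0,0,0]]}}

```text
t: 42.3
tool_pos: [0.6265, 0.0304, 0.0503]
tcp_rot: [-0.04, 0.999, -0.0, 0.0]
contact_force: [-0.3, -0.3, -1.7]
grip_width: 0.0391
finger_force: 30.0
```

Call:
{"name": "apply_moves", "arguments": {"commands": [[0.3,0,0,0.003,0,0,0],[0.3,0,0,0.006,0,0,0],[0.3,0,0,0.0085,0,0,0],[0.3,0,0,0.0085,0,0,0],[0.3,0,0,0.0085,0,0,0],[0.55,0,0,0.0085,0,0,0],[0.55,0,0,0.0085,0,0,0],[0.55,0,0,0.0085,0,0,0],[0.55,0,0,0.0085,0,0,0],[0.55,0,0,-0.02,0,0,0]]}}

```text
t: 43.3
tool_pos: [0.6239, 0.0306, 0.0675]
tcp_rot: [-0.04, 0.999, -0.0, -0.003]
contact_force: [1.0, 0.6, 0.1]
grip_width: 0.0506
finger_force: 0.0
```

Call:
{"name": "apply_moves", "arguments": {"commands": [[0.55,0,0,-0.04,0,0,0],[0.55,0,0,-0.085,0,0,0],[0.55,0.03,-0.02,-0.12,0,0,0],[0.55,0.06,-0.03,-0.16,0,0,0],[0.55,0.09,-0.036,-0.2,0,0,0],[0.55,0.09,-0.036,-0.225,0,0,0],[0.55,0.09,-0.036,-0.225,0,0,0],[0.55,0.09,-0.036,-0.225,0,0,0],[0.55,0.09,-0.036,-0.225,0,0,0],[0.55,0.09,-0.036,-0.225,0,0,0]]}}

```text
t: 44.3
tool_pos: [0.5391, -0.0124, 0.2939]
tcp_rot: [-0.04, 0.999, -0.0, -0.001]
contact_force: [0.6, 0.8, 0.3]
grip_width: 0.0504
finger_force: 0.0
```

Run:
```python
from h import *
s=env.state();print(s['t'],s['tool_pos'])
im,T=snap('wrist','w5.png')
for n in ('red','green','white','blue'):print(n,find('wrist',T,'can_'+n))
big=cv2.resize(im['image'][130:330,150:490],None,fx=2.3,fy=2.3,interpolation=cv2.INTER_CUBIC)
a=np.linspace(0,2*np.pi,60)
for i in range(4):
    c=O+Rk@[.060,-.108+.072*i]
    for r,z in((.020,.054),(.013,.064)):
        p=np.array([proj(im,T,[c[0]+r*np.cos(t),c[1]+r*np.sin(t),z]) for t in a]); cv2.polylines(big,[np.int32((p-[150,130])*2.3)],True,(255,0,255),1)
cv2.imwrite('pics/c5.png',big)
```

```text
44.3 [ 0.53912624 -0.01240154  0.29392812]
red [(0.78, array([0.6207, 0.1006, 0.0067]))]
green [(0.77, array([0.6246, 0.0332, 0.0057]))]
white [(0.95, array([ 0.6327, -0.0419,  0.0112]))]
blue [(0.66, array([ 0.6363, -0.1123,  0.0052]))]
```

View pics/c5.png

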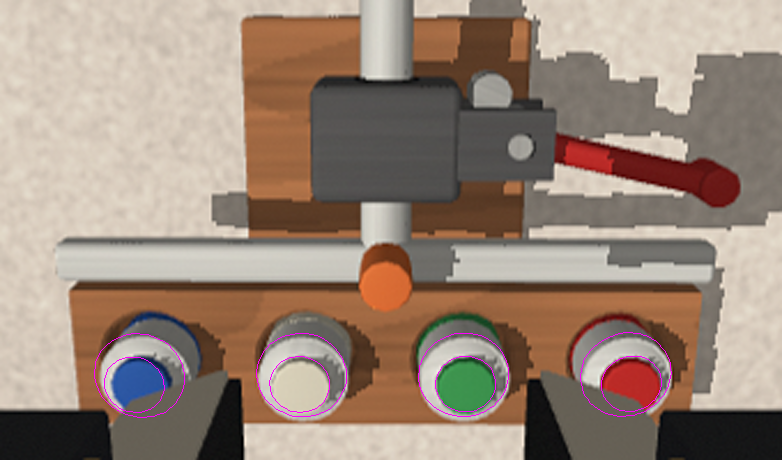

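All four are seated, with caps matching the predicted rings and detected undersides of about 5–11 mm. The lever is open with its tip at (715,185). Now I'll grip the knob and push the bar home.

Call:
{"name": "apply_moves", "arguments": {"commands": [[0.55,-0.015,0,0.04,0,0,0],[0.55,-0.0275,0,0.08,0,0,0],[0.55,-0.0275,0,0.12,0,0,0],[0.55,-0.0275,0,0.16,0,0,0],[0.55,-0.0275,0,0.185,0,0,0],[0.55,-0.0275,0,0.2,0,0,0],[0.55,-0.0275,0,0.2,0,0,0],[0.55,-0.0275,0,0.2,0,0,0],[0.2,-0.0275,0,0.2,0,0,0],[0,-0.0275,0,0.2,0,0,0]]}}

```text
t: 45.55
tool_pos: [0.5677, -0.0104, 0.0963]
tcp_rot: [-0.04, 0.999, 0.0, 0.001]
contact_force: [-0.3, -0.3, 0.1]
grip_width: 0.0388
finger_force: 0.0
```

Call:
{"name": "apply_moves", "arguments": {"commands": [[0,0,0,0,0,0,0],[0,0,0,0,0,0,0],[0,0,0,0,0,0,0],[0,0,0,0,0,0,0],[0,0,0,0,0,0,0],[0,0,0,0,0,0,0],[0,0,0,0,0,0,0],[0,-0.003,0,0,0,0,0],[0,-0.008,0,0,0,0,0],[0,-0.015,0,0,0,0,0]]}}

```text
t: 46.55
tool_pos: [0.5816, -0.0086, 0.0956]
tcp_rot: [-0.04, 0.999, 0.001, -0.0]
contact_force: [-2.5, 3.3, 7.1]
grip_width: 0.0191
finger_force: 30.0
```

Call:
{"name": "apply_moves", "arguments": {"commands": [[0,-0.007,0,0,0,0,0],[0,-0.014,0,0,0,0,0],[0,-0.021,0,0,0,0,0],[0,-0.028,0,0,0,0,0],[0,-0.035,0,0,0,0,0],[0,-0.041,0,0,0,0,0],[0,-0.046,0,0,0,0,0],[0,-0.049,0,0,0,0,0],[0,-0.05,0,0,0,0,0],[0,-0.05,0,0,0,0,0]]}}

```text
t: 47.55
tool_pos: [0.6279, -0.005, 0.0955]
tcp_rot: [-0.039, 0.999, 0.001, -0.004]
contact_force: [-17.0, 3.1, 19.6]
grip_width: 0.0194
finger_force: 30.0
```

Call:
{"name": "apply_moves", "arguments": {"commands": [[0,0,0,0,0,0,0],[0,0,0,0,0,0,0],[0,0.002,0,0,0,0,0],[0.4,0.002,0,0,0,0,0],[0.55,0.002,0,0,0,0,0],[0.55,0.002,0,0,0,0,0],[0.55,0.002,0,0,0,0,0],[0.55,0.002,0,0,0,0,0],[0.55,0.002,0,-0.04,0,0,0],[0.0,0.002,0,-0.08,0,0,0]]}}

```text
t: 48.55
tool_pos: [0.6288, -0.0055, 0.1751]
tcp_rot: [-0.039, 0.999, -0.0, -0.001]
contact_force: [0.7, 0.4, -0.2]
grip_width: 0.0461
finger_force: 0.0
```

Run:
```python
from h import *
st=env.state();print(st['t'],st['tool_pos'])
def lv(th,g,side=1):
    u=np.radians(155)-th;n=u-np.pi/2;U=np.array([np.cos(u),np.sin(u)]);N=np.array([np.cos(n),np.sin(n)])
    return PIV+Rk@(.066*U-side*(.005+.010*abs(N[0])+.019*abs(N[1])+g)*N)
s=lv(1.35,.012,-1);print(s,plan([*s,.15],YAW,st),plan([*s,.074],YAW,st))
s2=dict(st);s2['tool_pos']=np.array([*s,.074]);s2['tcp_rot']=(R.from_euler('z',180+YAW,degrees=True)*R.from_matrix(np.diag([1,-1,-1.]))).as_quat()
for th in np.linspace(1.35,-.02,20): print(round(th,2),plan([*lv(th,-.001,-1),.074],YAW,s2)[0][:2])
for c in ('top','scene'):
    im,T=snap(c); print(c,[find(c,T,n,n=1) for n in('bar_mid','bar_knob','lever_tip','lever_pivot')])
```

```text
48.55 [ 0.62882909 -0.0055299   0.17509666]
[0.55584302 0.09730864] (array([ 64.6, 108.3,  25.2]), array([-0. , -0.2, -0.2])) (array([ 64.4, 108.3, 101.2]), array([-0. , -0.2, -0.2]))
1.35 [12.7  2.8]
1.28 [18.4  5.1]
1.21 [24.2  6.9]
1.13 [30.3  8.1]
1.06 [33.7  9.1]
0.99 [37.3  9.8]
0.92 [41.  10.4]
0.85 [44.8 10.8]
0.77 [48.8 11. ]
0.7 [52.8 10.9]
0.63 [57.  10.5]
0.56 [61.2  9.8]
0.48 [65.5  8.9]
0.41 [69.8  7.6]
0.34 [74.1  5.9]
0.27 [78.3  3.9]
0.2 [82.5  1.5]
0.12 [86.6 -1.3]
0.05 [90.6 -4.4]
-0.02 [94.3 -7.9]
top [[(0.64, array([ 0.6308, -0.0014,  0.0845]))], [(0.76, array([ 0.6318, -0.0033,  0.1029]))], [(0.7, array([0.418 , 0.4527, 0.0009]))], [(0.94, array([0.5151, 0.0382, 0.0757]))]]
scene [[(0.8, array([ 0.6269, -0.0079,  0.0913]))], [(0.76, array([ 0.6292, -0.0035,  0.1003]))], [(0.39, array([0.5281, 0.1104, 0.0942]))], [(0.9, array([0.5146, 0.0317, 0.0815]))]]
```

Call:
{"name": "apply_moves", "arguments": {"commands": [[0,0.022,0.036,0,0,0,0],[0,0.044,0.072,0,0,0,0],[0,0.0645,0.1085,0,0,0,0],[0,0.0645,0.1085,0.03,0,0,0],[0,0.0645,0.1085,0.06,0,0,0],[0,0.0645,0.1085,0.085,0,0,0],[0,0.0645,0.1085,0.1,0,0,0],[0,0.0645,0.1085,0.1,0,0,0],[0,0.0645,0.1085,0.1,0,0,0],[0,0.0645,0.1085,0.1,0,0,0]]}}

```text
t: 50.05
tool_pos: [0.5575, 0.0976, 0.0761]
tcp_rot: [-0.039, 0.999, 0.0, 0.001]
contact_force: [0.6, -0.0, 0.3]
grip_width: -0.0
finger_force: 0.0
```

Call:
{"name": "apply_moves", "arguments": {"commands": [[0,0.013,0.003,0,0,0,0],[0,0.018,0.005,0,0,0,0],[0,0.024,0.007,0,0,0,0],[0,0.03,0.008,0,0,0,0],[0,0.034,0.009,0,0,0,0],[0,0.037,0.01,0,0,0,0],[0,0.041,0.0105,0,0,0,0],[0,0.045,0.011,0,0,0,0],[0,0.049,0.011,0,0,0,0],[0,0.053,0.011,0,0,0,0]]}}

```text
t: 51.05
tool_pos: [0.5056, 0.1042, 0.0759]
tcp_rot: [-0.039, 0.999, -0.0, 0.003]
contact_force: [10.6, -1.6, -3.2]
grip_width: 0.0007
finger_force: 4.2
```

Pressing the lever. Continue the arc (the steps are relative to a command at 53,11).

Call:
{"name": "apply_moves", "arguments": {"commands": [[0,0.004,-0.0005,0,0,0,0],[0,0.008,-0.001,0,0,0,0],[0,0.0125,-0.002,0,0,0,0],[0,0.017,-0.0035,0,0,0,0],[0,0.021,-0.005,0,0,0,0],[0,0.0255,-0.007,0,0,0,0],[0,0.0295,-0.0095,0,0,0,0],[0,0.0335,-0.0125,0,0,0,0],[0,0.0375,-0.0155,0,0,0,0],[0,0.0415,-0.019,0,0,0,0]]}}

```text
t: 52.05
tool_pos: [0.4672, 0.0831, 0.0768]
tcp_rot: [-0.04, 0.999, 0.001, 0.004]
contact_force: [7.0, 2.5, 6.4]
grip_width: 0.0006
finger_force: 4.2
```

Run:
```python
from h import *
s=env.state(); print(s['tool_pos'],s['contact_force'])
for c in ('top','scene'):
    im,T=snap(c); print(c,[find(c,T,n,n=1) for n in('bar_mid','bar_knob','lever_tip','lever_pivot')])
```

```text
[0.46716335 0.08310252 0.07679822] [7.04374719 2.53227534 6.4352364 ]
top [[(0.78, array([ 0.6342, -0.0044,  0.0878]))], [(0.59, array([ 0.6293, -0.006 ,  0.0842]))], [], []]
scene [[(0.97, array([ 0.6314, -0.0077,  0.0884]))], [(0.58, array([ 0.6305, -0.0069,  0.0995]))], [(0.5, array([0.4429, 0.0585, 0.0961]))], [(0.61, array([0.5158, 0.032 , 0.0814]))]]
```

Call:
{"name": "apply_moves", "arguments": {"commands": [[0,0.001,-0.002,0,0,0,0],[0,0.0015,-0.0035,0,0,0,0],[0,0.002,-0.005,0,0,0,0],[0,0.002,-0.005,0,0,0,0],[0,0.002,-0.005,0,0,0,0],[0,0.002,-0.005,0,0,0,0],[0,-0.005,0.01,0,0,0,0],[0,-0.012,0.025,0,0,0,0],[0,-0.015,0.035,-0.03,0,0,0],[0,-0.015,0.035,-0.08,0,0,0]]}}

```text
t: 53.55
tool_pos: [0.474, 0.1202, 0.1538]
tcp_rot: [-0.041, 0.999, -0.002, -0.003]
contact_force: [0.4, 0.7, 0.3]
grip_width: 0.0005
finger_force: 0.0
```

Call:
{"name": "apply_moves", "arguments": {"commands": [[0,0,-0.02,-0.04,0,0,0],[0,0.01,-0.05,-0.08,0,0,0],[0,0.01,-0.09,-0.12,0,0,0],[0,0.01,-0.1,-0.14,0,0,0],[0,0.01,-0.1,-0.14,0,0,0],[0,0.01,-0.1,-0.14,0,0,0],[0,0.01,-0.1,-0.14,0,0,0],[0,0.01,-0.1,-0.14,0,0,0],[0,0.01,-0.1,-0.14,0,0,0],[0,0.01,-0.1,-0.14,0,0,0]]}}

```text
t: 54.55
tool_pos: [0.4732, 0.0181, 0.2947]
tcp_rot: [-0.04, 0.999, -0.0, -0.001]
contact_force: [0.4, 0.0, -0.2]
grip_width: 0.0008
finger_force: 0.0
```

Run:
```python
from h import *
s=env.state(); print(s['t'],s['tool_pos'],s['contact_force'])
im,T=snap('wrist','w6.png')
print([find('wrist',T,n,n=1) for n in('bar_mid','lever_tip','lever_pivot','can_blue')])
for n,p in(('tip shut',PIV+Rk@(.08*np.array([np.cos(np.radians(155)),np.sin(np.radians(155))]))),): print(n,p,proj(im,T,[*p,.092]))
print('tube end s=0',proj(im,T,[*(O+Rk@[-.092,0]),.089]))
im,T=snap('scene','s6.png')
print([find('scene',T,n,n=1) for n in('bar_mid','lever_tip','lever_pivot','can_red','can_green','can_white','can_blue')])
cv2.imwrite('pics/s6c.png',cv2.resize(im['image'][190:310,270:400],None,fx=4.5,fy=4.5,interpolation=cv2.INTER_CUBIC))
```

```text
54.55 [0.47318865 0.01809947 0.29470908] [ 0.39699039  0.01274692 -0.2339771 ]
[[], [(0.71, array([0.4419, 0.0654, 0.0947]))], [(0.7, array([0.519 , 0.0373, 0.0808]))], []]
tip shut [0.44146889 0.06375485] [372.47051437 182.59939425]
tube end s=0 [275.52248611 214.90784417]
[[(0.75, array([ 0.6306, -0.0054,  0.0894]))], [(0.48, array([0.4431, 0.0591, 0.0949]))], [(0.78, array([0.5126, 0.0337, 0.0829]))], [(0.54, array([0.6215, 0.1019, 0.0089]))], [(0.71, array([0.6285, 0.0267, 0.0111]))], [(0.69, array([ 0.6415, -0.1158,  0.0341]))], [(0.62, array([ 0.6344, -0.1116,  0.0082]))]]
```

View pics/w6.png

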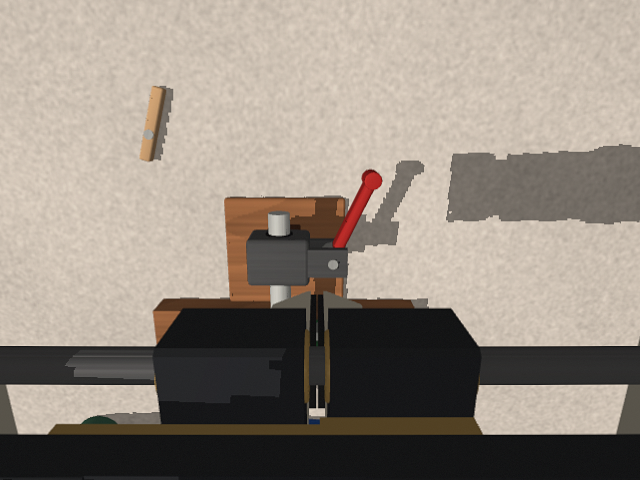

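View pics/s6c.png

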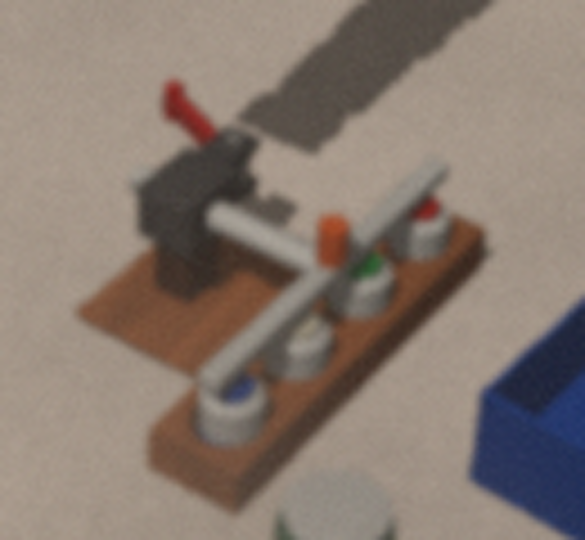

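The lever has the same tip-to-pivot angle as when it was first shut, with the tip at (372,180). The bar's tube end has moved in by about 5 mm, so it is home, and all four canisters stand under the bar. The arm is clear, so I'm handing in.

```bash
python3 -c "
from h import *
print(job.sign_off())"
```

```text
the job is handed in; nothing more can be done
None
```

I handed the job in at about 55 s; sign-off returned no verdict. In the last pictures all four canisters stand seated in their own pockets, the bar is home over them and the lever is shut. None of the other things was touched, as far as I could tell.

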